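# Turn a relay in the inspection vice and hold the light shutter half open

### The arm

A 6-joint arm with a two-finger parallel gripper is mounted at the origin on a cart in front of the work surface, level with it; the furniture and walls round the work are solid. World frame = base frame: x ahead of the robot, y to its left, z up, the work surface at z = 0. Lengths are in mm, angles in rad, forces in N, time in s.
With the tool pointing down it reaches from about 350 to 950 mm from the base axis. Payload 17.4 kg.
Tool frame: the origin (TCP) lies between the finger pads; the fingertips stand 19 mm ahead of it and the grasp point (between the pads) is the TCP; z points along the fingers, y is the line along which they close (so a half turn about z gives the same grasp; the last joint's range is limited). The gripper opens to 93 mm and grips with 3 to 60 N. Pads are 15 mm wide; open, the fingers measure 128 mm over their backs; the gripper's body (75 mm by 188 mm) begins 65 mm behind the grasp point.
Start: joints at [-1.271, 0.116, 1.442, -0, 1.584, -0.038], TCP at [223.694, -636.862, 237.646] pointing down, gripper open.
Joint ranges: [-2.83, 2.83], [-0.83, 2.19], [0.07, 2.5], [-1.14, 4.28], [0.01, 3], [-2.97, 2.97]. Speed limits (rad/s): [1.89, 1.89, 2.22, 3.14, 3.14, 3.14].

### API

Orientations are given as a unit quaternion [w, x, y, z].
In Python, from workcell import env, optics gives the robot as it stands.
- The arm moves only by the tool apply_moves, never from a script. Its argument "deltas" is a list of rows, each an object with "xyz": the shift along the world's x, y, z in m, a list of three; "yaw": the turn about the world's z in degrees. A call has 1 to 20 rows; each row is the pose to reach, as a shift and turn from the pose commanded when the call began; what a row does not reach only later rows make up. A row lasts 1/12 s, in which the tool goes at most 41.7 mm and 7.16 degrees, less where a joint would pass 70% of its speed; a pose out of reach is approached as far as the arm can. A call with a gripper value outside its range is refused whole. "jaw" is the closure, from 0 (fully open) to 1 (shut), set as the call begins (left out, the last holds). The fingers move at their own pace and stop on an object; "newtons" is the grip in N (left out, the last holds). Time passes only in rows, so rows that repeat a pose let the fingers close. It gives the time, the measured TCP pose, the force, the opening and the grip force at its end, in the units of the state.
- env.sense(): the state, without advancing time (a new reading comes with each control period).
- optics.capture(name): name is "side" or "top"; returns a dict with "img" (400x640x3 uint8, blue, green, red), "fx", "fy", "cx", "cy" (pixels), "eye" and "rotation" of the camera in the world. Camera axes: x right, y up, looking along -z (the intrinsics and any distortion apply to the point x, -y, -z); pixel columns grow to the right and rows downward; lengths in mm; the calibration is good to about 2 mm. A picture is of the moment at which its call begins. There is no depth.
- env.close_job(): hands the job in; it is judged then, once.
The state is a dict: "time_s": time; "joints": joint angles; "qvel": joint speeds; "joint_torque": joint torques, N m; "tool_pos": TCP position; "orientation": TCP orientation; "wrist_force": force on the tool from outside, world axes, zero at the start; "ft_torque": the same for the moment, N m; "grip_width": finger opening in mm; "grip_force": force on a finger pad.
Only numpy, scipy, OpenCV 4.12 (cv2) and the standard library are available. Lean on these libraries where they do the work, as an engineer would, in place of code of your own. Each camera call takes 0.05 s, during which the arm holds its last target. There are 200 camera calls.

### The job

The small relay is clamped in the slide-jaw vice of the inspection station with a narrow end towards the light box. Slide the jaw open, turn the relay a quarter turn so that a broad face looks at the light box, stand it back on the vice bed between the jaws, midway along the jaw width, and push the jaw shut against it. Only then slide the sprung shutter of the light box to half of its travel (its pointer at the long middle mark) and finish while holding it there against its spring; do not let go, and leave the other things on the bench alone.

Things in the scene. Friction and masses are not known exactly. Their poses are not given: they have to be found in the camera images.
- station: Inspection station, fixed: base plate 220 x 170 mm, slide-jaw vice in front, grey light box behind. Origin: on the bench under the plate (plate x -95..+125, y +-85 mm). x points from vice to light box, y left along vice and shutter travel, z up. Vice bed top 16 mm, jaw tops 26 mm above the bench; jaws 40 mm wide in x. Light box x +61..+122, y +-75 mm, roof 66 mm above the bench.
- vice (a point): Point on the vice bed's top (16 mm above the bench) at the foot of the fixed jaw's face, midway along the jaw width; axes as the station's. The fixed jaw is on the +y side; the relay stands on the -y side of this point, between it and the moving jaw.
- jaw (a joint): Moving jaw, in m: jaw gap = 13 mm + this value. 0 = shut on the relay's thickness (start), 0.034 = fully open (gap 47 mm); grows as the jaw moves to the station's -y. About 4 N of friction; it stays where it is left. Shut on the relay's length it reads about 0.015 to 0.016.
- jaw_post (a point): Upper part of the dark square post on the moving jaw, 35 mm behind the jaw's face: grip or push it here. Post 12 mm in x, 14 mm in y; this point is 47 mm above the bench, the post's top 57 mm, its foot 29 mm. Axes as the station's.
- part_mid (a point): Centre of the relay, a box-shaped block 13 mm thick (its x), 29 mm long (its y), 26 mm high (z up), 30 g. Its broad faces look along its +-x. At the start its thickness is clamped between the jaws (its x along the station's y) and its upper 16 mm stand above them; at the end its x must lie along the station's x, either way round.
- shutter (a joint): Shutter of the light box, in m: 0 = shut (rest), 0.060 = fully open, 0.030 = half travel. It grows as the shutter moves to the station's +y. The spring pushes it shut with 3 N at 0, 7.5 N at half travel and 12 N at the end; it flies back when let go.
- shutter_post (a point): Middle of the dark square post on top of the shutter plate: grip it or push it here. The post is 12 mm along x, 14 mm along y; this point is 83 mm above the bench, the post's top is 99 mm above the bench and 33 mm above the roof of the light box, which lies close behind it. Axes as the station's.
- half_mark (a point): Where the point shutter_post stands at half travel (in line with the long middle mark of the scale on the light box's roof); axes as the station's.
- spool: Bystander: spool of solder wire standing on the bench, diameter 56 mm, 36 mm high; origin at its underside.
- jar: Bystander: small jar with a black lid, diameter 43 mm, 46 mm high; origin at its underside.
- flux: Bystander: small amber bottle with a nozzle, 36 mm wide, 92 mm high; origin at its underside.

How it is judged:
By the outcome, as a careful person would: the job done as asked, in the order asked, and still so for the second after the job is handed in, while the arm keeps its last pose, push and grip.
It also fails if it takes over 58 s, if anything falls off the work surface, if the arm or the gripper's body presses on something with over 40 N, if the wrist force passes 120 N, or if a joint passes its speed limit or range.

## Working session

There is one attempt and no reset: what is moved stays moved. The work goes in short steps, Python scripts to look and compute and a tool call to move; the robot and the scene stay as the last step left them, time stands still between calls to the robot, and variables do not carry over. Pictures are saved under pics/ and viewed, at most 10 in all, crops included, and the job is handed in when it is done.

Besides the shell and the picture viewer there is one more tool, called after "Request:" by a JSON object that holds its "name" and its "arguments", one argument or row to a line. apply_moves: Moves the arm, as the interface text tells. Its arguments: {"type":"object","properties":{"deltas":{"type":"array","items":{"type":"object","properties":{"xyz":{"type":"array","items":{"type":"number"}},"yaw":{"type":"number"}}}},"jaw":{"type":"number"},"newtons":{"type":"number"}},"required":["deltas"]}

```bash
mkdir -p pics; ls; python3 - <<'E'
from workcell import env, optics
import cv2,numpy as np
s=env.sense(); print({k:np.round(v,3).tolist() for k,v in s.items()})
for n in("side","top"):
    c=optics.capture(n); cv2.imwrite(f"pics/{n}0.png",c["img"])
    print(n,{k:(np.round(v,4).tolist()) for k,v in c.items() if k!="img"})
E
```

```text
pics
{'time_s': 0.0, 'joints': [-1.271, 0.116, 1.442, -0.0, 1.584, -0.038], 'qvel': [-0.0, 0.0, 0.001, 0.001, -0.002, 0.002], 'joint_torque': [0.006, -72.125, -62.261, 0.078, 0.024, -0.0], 'tool_pos': [223.646, -636.692, 236.949], 'orientation': [-0.001, 0.986, 0.168, -0.0], 'wrist_force': [-0.012, -0.246, 0.133], 'ft_torque': [-0.026, 0.065, 0.003], 'grip_force': 0.0, 'grip_width': 92.924}
side {'fx': 363.9485, 'fy': 363.9485, 'cx': 314.2632, 'cy': 202.0866, 'eye': [619.533, 506.9335, 485.4146], 'rotation': [0.0267, 0.0289, 0.4939, 0.8686]}
top {'fx': 484.1011, 'fy': 484.1011, 'cx': 315.313, 'cy': 197.9338, 'eye': [400.9195, -237.2274, 1018.2031], 'rotation': [0.7103, 0.0557, -0.0561, -0.6995]}
```

View pics/side0.png

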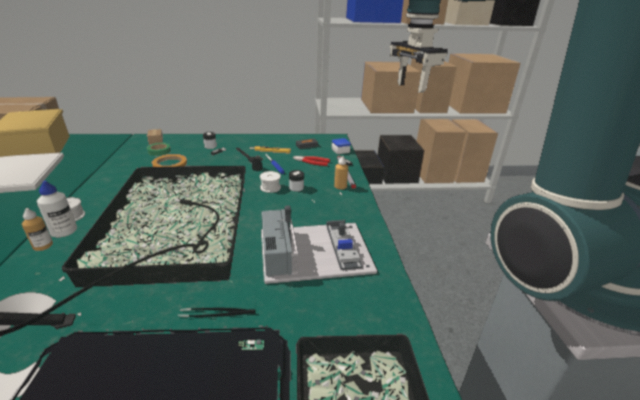

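View pics/top0.png

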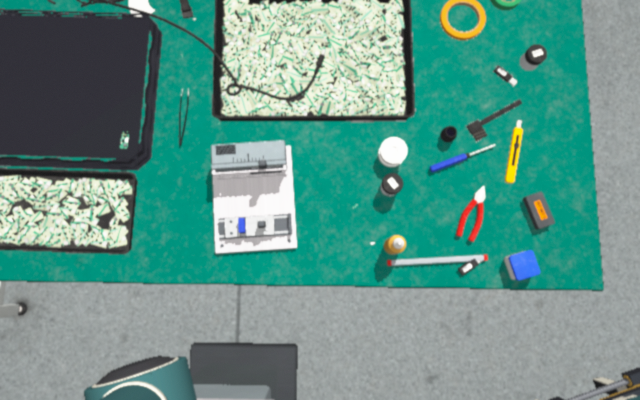

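The top view shows the station at about (213–297, 140–253), with the vice near the robot, the blue relay at about (241,225) and the light box at the top. In the side view the relay is at about (345,243). Next I'll zoom in.

```bash
cat > h.py <<'E'
import numpy as np,cv2
from scipy.spatial.transform import Rotation as R
from workcell import env,optics
class Cam:
    def __init__(s,n):
        c=optics.capture(n); s.__dict__.update(c); s.eye=np.array(s.eye)
        w,x,y,z=s.rotation; s.R=R.from_quat([x,y,z,w]).as_matrix()
    def ray(s,u,v): return s.R@np.array([(u-s.cx)/s.fx,-(v-s.cy)/s.fy,-1.])
    def plane(s,u,v,z):
        d=s.ray(u,v); return s.eye+d*(z-s.eye[2])/d[2]
    def proj(s,p):
        q=s.R.T@(np.array(p,float)-s.eye); return np.array([s.cx-s.fx*q[0]/q[2],s.cy+s.fy*q[1]/q[2]])
    def crop(s,f,u0,v0,u1,v1,k):
        cv2.imwrite(f,cv2.resize(s.img[v0:v1,u0:u1],None,fx=k,fy=k,interpolation=cv2.INTER_CUBIC))
def tri(c1,p1,c2,p2):
    a,b=c1.ray(*p1),c2.ray(*p2); t=np.linalg.lstsq(np.c_[a,-b],c2.eye-c1.eye,rcond=None)[0]
    A,B=c1.eye+a*t[0],c2.eye+b*t[1]; return (A+B)/2,np.linalg.norm(A-B)
E
python3 - <<'E'
from h import *
t=Cam("top");s=Cam("side")
t.crop("pics/t1.png",200,130,310,262,4.5) if 0 else t.crop("pics/t1.png",205,132,305,260,4.6875-0.0875+0)
s.crop("pics/s1.png",250,195,385,290,5.5)
for c in(t,s):
    h=cv2.cvtColor(c.img,cv2.COLOR_BGR2HSV); m=cv2.inRange(h,(108,120,60),(125,255,255))
    n,_,st,ce=cv2.connectedComponentsWithStats(m)
    for i in range(1,n):
        if st[i,4]>25: print(st[i],ce[i],c.plane(*ce[i],38))
# plate outline in the top view
m=(t.img.min(2)>175).astype(np.uint8); m[:, :205]=0;m[:,305:]=0;m[:130]=0;m[262:]=0
k=max(cv2.findContours(m,0,2)[0],key=cv2.contourArea)
b=cv2.boxPoints(cv2.minAreaRect(k)); print([t.plane(*q,8).round(1).tolist() for q in b], b.tolist())
E
```

```text
[430 154  38  18 236] [448.15677966 162.28389831] [ 636.62101808 -511.10153295   38.        ]
[239 218   6  15  87] [241.52873563 225.08045977] [499.24031238 -87.47714329  38.        ]
[509 251  31  29 637] [523.80690738 264.7566719 ] [ 428.06302005 -657.12732789   38.        ]
[ 347    0   56   22 1165] [374.34763948  10.23090129] [-1478.98647633 -8815.00874092    38.        ]
[332 139  18   7  93] [340.89247312 141.84946237] [ 433.31917951 -635.18902932   38.        ]
[271 160  13  13  61] [277.2295082  166.55737705] [ 643.58935305 -446.25212948   38.        ]
[ 39 181  17  13 144] [ 46.52083333 188.15277778] [1212.39458678 -334.541796     38.        ]
[338 239  14  10 104] [344.98076923 243.625     ] [502.45291204 -77.13626599  38.        ]
[[673.3, -4.6, 8.0], [687.3, -180.1, 8.0], [456.7, -199.3, 8.0], [443.7, -29.8, 8.0]] [[208.22967529296875, 145.2320098876953], [290.0429382324219, 140.1973419189453], [296.6630859375, 247.7745819091797], [214.84982299804688, 252.8092498779297]]
```

View pics/t1.png

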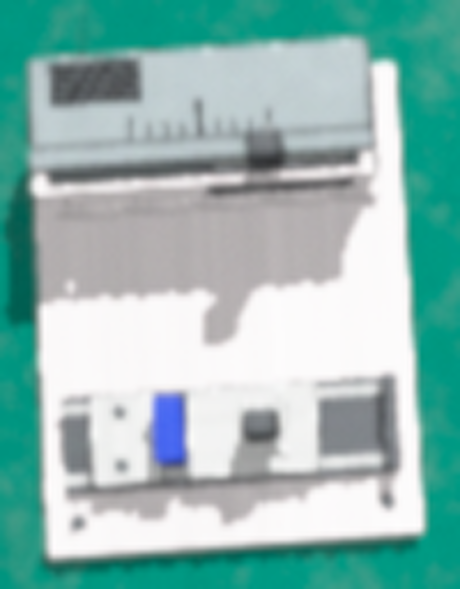

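View pics/s1.png

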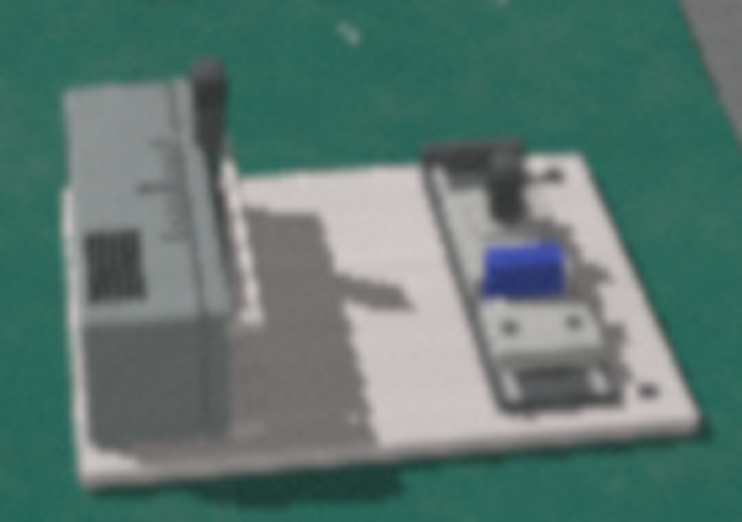

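The top crop shows the relay at crop (170,428), jaw post (261,424), shutter post (265,150), and scale marks at (130–270, ~125) with the long one at (197,118). The side crop shows the relay top at (523,258), jaw post top (507,155) and shutter post top (208,68). Now I'll triangulate these.

```bash
python3 - <<'E'
from h import *
t=Cam("top");s=Cam("side")
T=lambda u,v:((u+.5)/4.6-.5+205,(v+.5)/4.6-.5+132); S=lambda u,v:((u+.5)/5.5-.5+250,(v+.5)/5.5-.5+195)
P=lambda n,u,v,z:print(n,t.plane(*T(u,v),z).round(1))
P("plate FL",47,558,8);P("plate FR",425,532,8);P("plate BR",396,62,8)
P("roof BL",30,62,66);P("roof BR",366,38,66);P("roof FL",32,163,66)
P("mark mid",198,135,66);P("mark L",131,128,66);P("mark R",270,120,66)
P("jawpost top",261,420,57);P("shut post top",264,145,99);P("relay",170,428,42)
Q=lambda n,u,v,z:print("side",n,s.plane(*S(u,v),z).round(1))
Q("roof nearR",228,310,66);Q("roof nearL",88,322,66);Q("roof farL",65,92,66);Q("mark mid",165,188,66)
Q("jawpost top",507,155,57);Q("shut top",208,68,99)
Q("plate nearR",702,425,8);Q("plate farR",583,155,8);Q("relay top front L",486,252,42)
for n,a,b in(("jp",(261,420),(507,155)),("sp",(264,145),(208,68))):print(n,tri(t,T(*a),s,S(*b)))
for c in(t,s):
    h=cv2.cvtColor(c.img,cv2.COLOR_BGR2HSV); m=cv2.inRange(h,(108,120,60),(125,255,255))
    if c is t: m[:200]=0;m[:,300:]=0
    else: m[:230]=0;m[260:]=0
    k=max(cv2.findContours(m,0,1)[0],key=cv2.contourArea); r=cv2.minAreaRect(k);print(r,[c.plane(*q,42).round(1).tolist() for q in cv2.boxPoints(r)])
E
```

```text
plate FL [443.5 -29.8   8. ]
plate FR [ 457.8 -200.     8. ]
plate BR [ 676.5 -181.8    8. ]
roof BL [658.1 -23.8  66. ]
roof BR [ 671.3 -171.5   66. ]
roof FL [612.6 -26.9  66. ]
mark mid [626.3 -99.   66. ]
mark L [629.  -69.5  66. ]
mark R [ 633.5 -130.3   66. ]
jawpost top [ 502.3 -129.7   57. ]
shut post top [ 614.6 -131.8   99. ]
relay [499.7 -88.1  42. ]
side roof nearR [612.4 -22.9  66. ]
side roof nearL [658.7 -18.7  66. ]
side roof farL [ 673.2 -161.9   66. ]
side mark mid [633.8 -94.9  66. ]
side jawpost top [ 503.5 -124.5   57. ]
side shut top [ 617.4 -124.    99. ]
side plate nearR [444.8 -23.4   8. ]
side plate farR [ 457.6 -195.4    8. ]
side relay top front L [516.2 -83.2  42. ]
jp (array([ 502.63351966, -129.34662967,   53.72027343]), np.float64(0.018023340542282835))
sp (array([ 616.58378345, -131.39163398,   94.226677  ]), np.float64(1.7206747927553094))
((241.5, 225.0), (14.0, 5.0), 90.0) [[513.2, -82.4, 42.0], [513.3, -92.5, 42.0], [484.9, -93.6, 42.0], [484.7, -83.5, 42.0]]
((344.5540466308594, 243.82435607910156), (8.055550575256348, 13.97391414642334), 80.53767395019531) [[518.4, -81.3, 42.0], [489.1, -87.9, 42.0], [490.8, -61.5, 42.0], [519.2, -55.4, 42.0]]
```

Request:
{"name": "apply_moves", "arguments": {
  "deltas": [
    {"xyz": [0.02,0.036,0],"yaw": 5},
    {"xyz": [0.04,0.072,0],"yaw": 11},
    {"xyz": [0.058,0.107,0],"yaw": 17},
    {"xyz": [0.077,0.141,0],"yaw": 23},
    {"xyz": [0.096,0.175,-0.01],"yaw": 29},
    {"xyz": [0.115,0.209,-0.02],"yaw": 35},
    {"xyz": [0.134,0.244,-0.03],"yaw": 41},
    {"xyz": [0.153,0.279,-0.04],"yaw": 47},
    {"xyz": [0.172,0.313,-0.05],"yaw": 53},
    {"xyz": [0.19,0.347,-0.06],"yaw": 58},
    {"xyz": [0.209,0.381,-0.07],"yaw": 63},
    {"xyz": [0.228,0.415,-0.08],"yaw": 67},
    {"xyz": [0.245,0.447,-0.09],"yaw": 71},
    {"xyz": [0.26,0.475,-0.1],"yaw": 74},
    {"xyz": [0.272,0.496,-0.11],"yaw": 75.6},
    {"xyz": [0.279,0.509,-0.118],"yaw": 75.6},
    {"xyz": [0.279,0.509,-0.118],"yaw": 75.6},
    {"xyz": [0.279,0.509,-0.118],"yaw": 75.6}
  ],
  "jaw": 0.57,
  "newtons": 25
}}

```text
time_s: 1.8
tool_pos: [502.6, -127.5, 119.4]
orientation: [-0.0, 0.675, 0.737, -0.0]
wrist_force: [-1.1, -1.0, 0.7]
grip_width: 40.1
grip_force: 0.0
```

```bash
python3 - <<'E'
from h import *
t=Cam("top");s=Cam("side")
st=env.sense();print(st["time_s"],st["tool_pos"],st["orientation"],st["grip_width"],t.proj(st["tool_pos"]),s.proj(np.array(st["tool_pos"])-[0,0,19]))
u0,v0=s.proj(st["tool_pos"]).astype(int)
a=cv2.resize(s.img[130:290,240:385],None,fx=3.5,fy=3.5,interpolation=cv2.INTER_CUBIC)
cv2.imwrite("pics/s2.png",a)
E
```

```text
1.9 [ 502.56857644 -128.532352    120.18274992] [2.55085067e-04 6.76067247e-01 7.36839883e-01 1.83691427e-05] 40.06604221570357 [257.04953508 219.13424755] [343.30250023 203.84881324]
```

View pics/s2.png

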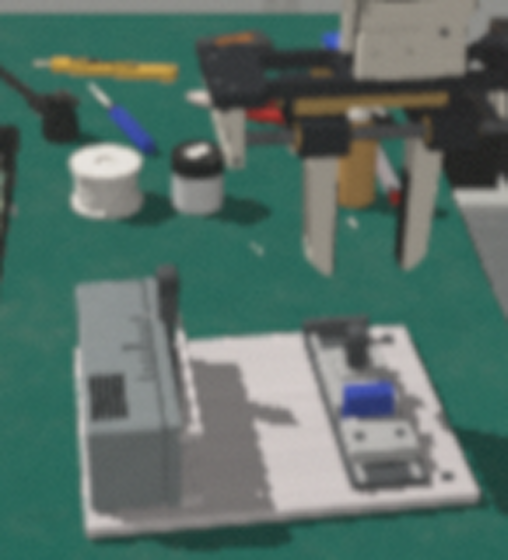

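The fingers appear at crop (325,272) and (412,268), straddling the jaw post in x. The side camera reads about 2 mm high in y, which is within calibration. I'll descend on the jaw post and grip it.

Request:
{"name": "apply_moves", "arguments": {
  "deltas": [
    {"xyz": [0,0,-0.012]},
    {"xyz": [0,0,-0.026]},
    {"xyz": [0,0,-0.04]},
    {"xyz": [0,0,-0.052]},
    {"xyz": [0,0,-0.062]},
    {"xyz": [0,0,-0.069]},
    {"xyz": [0,0,-0.069]},
    {"xyz": [0,0,-0.069]}
  ]
}}

```text
invalid input at $.deltas[0]: expected keys xyz, yaw
```

Request:
{"name": "apply_moves", "arguments": {
  "deltas": [
    {"xyz": [0,0,0]},
    {"xyz": [0,0,0]},
    {"xyz": [0,0,0]},
    {"xyz": [0,0,0]},
    {"xyz": [0,0,0]},
    {"xyz": [0,0,0]}
  ],
  "jaw": 1,
  "newtons": 20
}}

```text
invalid input at $.deltas[0]: expected keys xyz, yaw
```

```bash
python3 - <<'E'
from h import *
st=env.sense();print({k:np.round(v,2).tolist() for k,v in st.items() if k in("time_s","tool_pos","wrist_force","ft_torque","grip_width","grip_force")})
E
```

```text
{'time_s': 1.9, 'tool_pos': [502.57, -128.53, 120.18], 'wrist_force': [0.44, 0.34, -0.31], 'ft_torque': [-0.04, -0.04, 0.02], 'grip_force': 0.0, 'grip_width': 40.07}
```

Request:
{"name": "apply_moves", "arguments": {
  "deltas": [
    {"xyz": [0,0,-0.012],"yaw": 0},
    {"xyz": [0,0,-0.026],"yaw": 0},
    {"xyz": [0,0,-0.04],"yaw": 0},
    {"xyz": [0,0,-0.052],"yaw": 0},
    {"xyz": [0,0,-0.062],"yaw": 0},
    {"xyz": [0,0,-0.069],"yaw": 0},
    {"xyz": [0,0,-0.069],"yaw": 0},
    {"xyz": [0,0,-0.069],"yaw": 0}
  ]
}}

```text
time_s: 2.57
tool_pos: [502.7, -128.0, 50.6]
orientation: [-0.0, 0.676, 0.737, -0.0]
wrist_force: [0.6, -0.2, 0.4]
grip_width: 40.0
grip_force: 0.0
```

Request:
{"name": "apply_moves", "arguments": {
  "deltas": [
    {"xyz": [0,0,0],"yaw": 0},
    {"xyz": [0,0,0],"yaw": 0},
    {"xyz": [0,0,0],"yaw": 0},
    {"xyz": [0,0,0],"yaw": 0},
    {"xyz": [0,0,0],"yaw": 0},
    {"xyz": [0,0,0],"yaw": 0}
  ],
  "jaw": 1,
  "newtons": 20
}}

```text
time_s: 3.07
tool_pos: [503.1, -127.9, 51.0]
orientation: [0.0, 0.676, 0.737, 0.0]
wrist_force: [3.5, -0.4, -0.5]
grip_width: 12.2
grip_force: 20.0
```

```bash
python3 - <<'E'
from h import *
st=env.sense();print({k:np.round(v,2).tolist() for k,v in st.items() if k in("time_s","tool_pos","wrist_force","ft_torque","grip_width","grip_force")})
E
```

```text
{'time_s': 3.07, 'tool_pos': [503.1, -127.85, 50.96], 'wrist_force': [3.51, -0.38, -0.54], 'ft_torque': [0.08, -0.65, -0.0], 'grip_force': 20.0, 'grip_width': 12.2}
```

Request:
{"name": "apply_moves", "arguments": {
  "deltas": [
    {"xyz": [0.0005,-0.004,0],"yaw": 0},
    {"xyz": [0.001,-0.01,0],"yaw": 0},
    {"xyz": [0.0015,-0.016,0],"yaw": 0},
    {"xyz": [0.002,-0.022,0],"yaw": 0},
    {"xyz": [0.0025,-0.028,0],"yaw": 0},
    {"xyz": [0.003,-0.032,0],"yaw": 0},
    {"xyz": [0.003,-0.032,0],"yaw": 0},
    {"xyz": [0.003,-0.032,0],"yaw": 0}
  ]
}}

```text
time_s: 3.73
tool_pos: [505.9, -160.4, 50.9]
orientation: [0.001, 0.676, 0.737, -0.0]
wrist_force: [2.1, -4.3, 3.0]
grip_width: 12.1
grip_force: 20.0
```

```bash
python3 - <<'E'
from h import *
st=env.sense();print({k:np.round(v,2).tolist() for k,v in st.items() if k in("time_s","tool_pos","wrist_force","ft_torque","grip_width","grip_force")})
E
```

```text
{'time_s': 3.73, 'tool_pos': [505.87, -160.42, 50.95], 'wrist_force': [2.13, -4.29, 2.98], 'ft_torque': [-0.67, -0.25, 0.02], 'grip_force': 20.0, 'grip_width': 12.11}
```

Request:
{"name": "apply_moves", "arguments": {
  "deltas": [
    {"xyz": [0,0,0],"yaw": 0},
    {"xyz": [0,0,0],"yaw": 0},
    {"xyz": [0,0,0],"yaw": 0}
  ],
  "jaw": 0.57
}}

```text
time_s: 3.98
tool_pos: [505.5, -159.6, 50.4]
orientation: [-0.0, 0.676, 0.737, -0.0]
wrist_force: [0.5, 0.3, -0.9]
grip_width: 27.1
grip_force: 0.0
```

Request:
{"name": "apply_moves", "arguments": {
  "deltas": [
    {"xyz": [0,0,0.02],"yaw": 0},
    {"xyz": [0,0,0.05],"yaw": 0},
    {"xyz": [-0.01,-0.02,0.075],"yaw": -7},
    {"xyz": [-0.02,-0.05,0.09],"yaw": -14},
    {"xyz": [-0.03,-0.085,0.1],"yaw": -21},
    {"xyz": [-0.03,-0.115,0.1],"yaw": -28},
    {"xyz": [-0.03,-0.13,0.1],"yaw": -35},
    {"xyz": [-0.03,-0.13,0.1],"yaw": -42},
    {"xyz": [-0.03,-0.13,0.1],"yaw": -49},
    {"xyz": [-0.03,-0.13,0.1],"yaw": -56},
    {"xyz": [-0.03,-0.13,0.1],"yaw": -63},
    {"xyz": [-0.03,-0.13,0.1],"yaw": -70},
    {"xyz": [-0.03,-0.13,0.1],"yaw": -77},
    {"xyz": [-0.03,-0.13,0.1],"yaw": -84},
    {"xyz": [-0.03,-0.13,0.1],"yaw": -90},
    {"xyz": [-0.03,-0.13,0.1],"yaw": -90}
  ]
}}

```text
time_s: 5.32
tool_pos: [475.6, -289.7, 150.4]
orientation: [-0.0, 0.999, 0.041, -0.0]
wrist_force: [-0.3, -0.8, 0.9]
grip_width: 39.6
grip_force: 0.0
```

```bash
cat >> h.py <<'E'
def stat():
    st=env.sense();print({k:np.round(v,2).tolist() for k,v in st.items() if k in("time_s","tool_pos","orientation","wrist_force","grip_width","grip_force")})
E
python3 - <<'E'
from h import *
stat();t=Cam("top");s=Cam("side")
t.crop("pics/t3.png",205,132,305,260,4.6)
for c in(t,s):
    h=cv2.cvtColor(c.img,cv2.COLOR_BGR2HSV); m=cv2.inRange(h,(108,120,60),(125,255,255))
    if c is t: m[:200]=0;m[:,300:]=0
    else: m[:230]=0;m[260:]=0
    n,_,st,ce=cv2.connectedComponentsWithStats(m);i=1+st[1:,4].argmax();print(st[i],ce[i],c.plane(*ce[i],42))
E
```

```text
{'time_s': 5.32, 'tool_pos': [475.6, -289.65, 150.4], 'orientation': [-0.0, 1.0, 0.04, -0.0], 'wrist_force': [-0.33, -0.81, 0.88], 'grip_force': 0.0, 'grip_width': 39.64}
[239 218   7  15  97] [241.88659794 225.22680412] [498.55319862 -88.823707    42.        ]
[338 239  14  10 110] [344.64545455 243.44545455] [504.08808091 -72.53333107  42.        ]
```

View pics/t3.png

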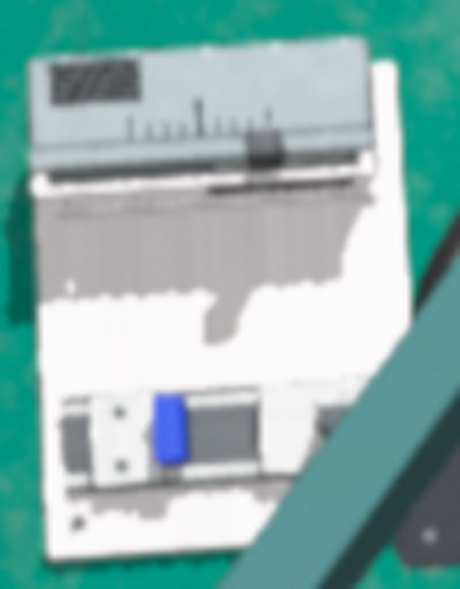

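The relay now stands free against the fixed jaw, at crop (170,430), and the moving jaw is open with its face at about crop x=258. I'll go over the relay, descend and grip it.

Request:
{"name": "apply_moves", "arguments": {
  "deltas": [
    {"xyz": [0.004,0.03,-0.008],"yaw": 0},
    {"xyz": [0.008,0.065,-0.016],"yaw": 0},
    {"xyz": [0.012,0.1,-0.024],"yaw": 0},
    {"xyz": [0.016,0.135,-0.032],"yaw": 0},
    {"xyz": [0.02,0.168,-0.038],"yaw": 0},
    {"xyz": [0.023,0.19,-0.044],"yaw": 0},
    {"xyz": [0.0245,0.203,-0.05],"yaw": 0},
    {"xyz": [0.0245,0.203,-0.06],"yaw": 0},
    {"xyz": [0.0245,0.203,-0.075],"yaw": 0},
    {"xyz": [0.0245,0.203,-0.088],"yaw": 0},
    {"xyz": [0.0245,0.203,-0.097],"yaw": 0},
    {"xyz": [0.0245,0.203,-0.1025],"yaw": 0},
    {"xyz": [0.0245,0.203,-0.1025],"yaw": 0},
    {"xyz": [0.0245,0.203,-0.1025],"yaw": 0}
  ]
}}

```text
time_s: 6.58
tool_pos: [500.2, -87.2, 48.2]
orientation: [-0.0, 0.999, 0.043, -0.0]
wrist_force: [-0.2, 0.3, 1.1]
grip_width: 39.9
grip_force: 0.0
```

Request:
{"name": "apply_moves", "arguments": {
  "deltas": [
    {"xyz": [0,0,0],"yaw": 0},
    {"xyz": [0,0,0],"yaw": 0},
    {"xyz": [0,0,0],"yaw": 0},
    {"xyz": [0,0,0],"yaw": 0},
    {"xyz": [0,0,0],"yaw": 0},
    {"xyz": [0,0,0],"yaw": 0}
  ],
  "jaw": 1,
  "newtons": 15
}}

```text
time_s: 7.08
tool_pos: [500.3, -86.9, 48.4]
orientation: [0.0, 0.999, 0.043, 0.0]
wrist_force: [0.6, 0.9, 2.8]
grip_width: 12.2
grip_force: 15.0
```

```bash
python3 -c "
from h import *
stat()"
```

```text
{'time_s': 7.08, 'tool_pos': [500.32, -86.86, 48.41], 'orientation': [0.0, 1.0, 0.04, 0.0], 'wrist_force': [0.63, 0.85, 2.8], 'grip_force': 14.99, 'grip_width': 12.23}
```

Request:
{"name": "apply_moves", "arguments": {
  "deltas": [
    {"xyz": [0,0,0.005],"yaw": 0},
    {"xyz": [0,0,0.015],"yaw": 0},
    {"xyz": [0,0,0.028],"yaw": 0},
    {"xyz": [0,0,0.038],"yaw": 0},
    {"xyz": [0,-0.003,0.04],"yaw": 6},
    {"xyz": [0,-0.006,0.04],"yaw": 13},
    {"xyz": [0,-0.008,0.04],"yaw": 20},
    {"xyz": [0,-0.01,0.04],"yaw": 27},
    {"xyz": [0,-0.01,0.04],"yaw": 34},
    {"xyz": [0,-0.01,0.04],"yaw": 41},
    {"xyz": [0,-0.01,0.04],"yaw": 48},
    {"xyz": [0,-0.01,0.04],"yaw": 55},
    {"xyz": [0,-0.01,0.04],"yaw": 62},
    {"xyz": [0,-0.01,0.04],"yaw": 69},
    {"xyz": [0,-0.01,0.04],"yaw": 76},
    {"xyz": [0,-0.01,0.04],"yaw": 83},
    {"xyz": [0,-0.01,0.04],"yaw": 90},
    {"xyz": [0,-0.01,0.04],"yaw": 90},
    {"xyz": [0,-0.01,0.04],"yaw": 90}
  ]
}}

```text
time_s: 8.67
tool_pos: [500.4, -96.9, 89.1]
orientation: [0.0, 0.677, 0.736, 0.0]
wrist_force: [-0.9, -0.2, -0.2]
grip_width: 12.5
grip_force: 15.0
```

```bash
python3 - <<'E'
from h import *
stat();s=Cam("side")
s.crop("pics/s4.png",290,180,400,290,5.4)
h=cv2.cvtColor(s.img,cv2.COLOR_BGR2HSV); m=cv2.inRange(h,(108,120,40),(125,255,255));m[:190]=0;m[270:]=0;m[:,:320]=0
n,_,st,ce=cv2.connectedComponentsWithStats(m);i=1+st[1:,4].argmax();print(st[i],ce[i])
st=env.sense()
for dz in (-6,-19,-32):
  for dy in (-14.5,14.5): print(dz,dy,s.proj(np.array(st["tool_pos"])+[-.085*dy,dy,dz]))
E
```

```text
{'time_s': 8.67, 'tool_pos': [500.42, -96.92, 89.05], 'orientation': [0.0, 0.68, 0.74, 0.0], 'wrist_force': [-0.93, -0.17, -0.23], 'grip_force': 14.99, 'grip_width': 12.54}
[344 218   6  17  82] [346.74390244 226.41463415]
-6 -14.5 [344.37654871 215.82455293]
-6 14.5 [347.75139936 223.76540486]
-19 -14.5 [343.96013259 221.12022499]
-19 14.5 [347.29000184 229.16827129]
-32 -14.5 [343.55101394 226.32309325]
-32 14.5 [346.83696206 234.47327033]
```

View pics/s4.png

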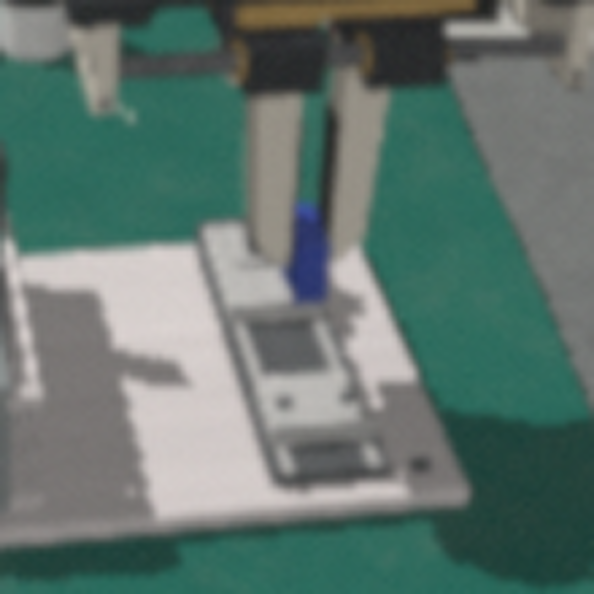

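The relay is held upright, with a narrow end facing the camera (crop ~(312,255)). I'll check the jaw's x centre against the post's x.

```bash
python3 - <<'E'
from h import *
t=Cam("top"); im=cv2.imread("pics/t3.png")
T=lambda u,v:((u+.5)/4.6-.5+205,(v+.5)/4.6-.5+132)
g=cv2.cvtColor(im,cv2.COLOR_BGR2GRAY)
for u in (105,135,280): print(u,[int(x) for x in g[370:500:4,u]])
for u,a,b in((105,392,478),(135,392,478),(285,388,470)):
    p,q=t.plane(*T(u,a),26),t.plane(*T(u,b),26); print(p.round(1),q.round(1),((p+q)/2).round(1))
E
```

```text
105 [249, 250, 250, 250, 250, 245, 237, 235, 239, 240, 239, 239, 239, 240, 240, 240, 240, 240, 240, 240, 240, 240, 240, 240, 240, 241, 242, 241, 223, 178, 139, 153, 169]
135 [250, 250, 250, 250, 248, 244, 239, 239, 242, 243, 243, 243, 243, 243, 242, 242, 241, 241, 242, 242, 243, 243, 242, 241, 240, 241, 242, 225, 177, 134, 140, 162, 173]
280 [252, 251, 249, 247, 247, 246, 243, 243, 244, 243, 242, 242, 242, 243, 244, 244, 244, 244, 244, 243, 243, 243, 244, 243, 241, 214, 155, 135, 159, 177, 175, 167, 161]
[517.1 -55.9  26. ] [478.5 -57.6  26. ] [497.8 -56.8  26. ]
[517.3 -69.4  26. ] [478.7 -71.   26. ] [498.  -70.2  26. ]
[ 520.1 -136.5   26. ] [ 483.3 -137.7   26. ] [ 501.7 -137.1   26. ]
```

Request:
{"name": "apply_moves", "arguments": {
  "deltas": [
    {"xyz": [0.0004,0,-0.008],"yaw": 0},
    {"xyz": [0.0004,0,-0.018],"yaw": 0},
    {"xyz": [0.0004,0,-0.027],"yaw": 0},
    {"xyz": [0.0004,0,-0.034],"yaw": 0},
    {"xyz": [0.0004,0,-0.038],"yaw": 0},
    {"xyz": [0.0004,0,-0.0397],"yaw": 0},
    {"xyz": [0.0004,0,-0.0397],"yaw": 0},
    {"xyz": [0.0004,0,-0.0397],"yaw": 0}
  ]
}}

```text
time_s: 9.43
tool_pos: [500.6, -96.9, 48.2]
orientation: [-0.0, 0.676, 0.737, -0.0]
wrist_force: [-0.1, -1.3, -0.6]
grip_width: 12.2
grip_force: 15.0
```

```bash
python3 -c "
from h import *
stat()"
```

```text
{'time_s': 9.43, 'tool_pos': [500.61, -96.88, 48.23], 'orientation': [-0.0, 0.68, 0.74, -0.0], 'wrist_force': [-0.08, -1.28, -0.56], 'grip_force': 14.99, 'grip_width': 12.19}
```

Request:
{"name": "apply_moves", "arguments": {
  "deltas": [
    {"xyz": [0,0,0],"yaw": 0},
    {"xyz": [0,0,0],"yaw": 0},
    {"xyz": [0,0,0],"yaw": 0},
    {"xyz": [0,0,0],"yaw": 0},
    {"xyz": [0,0,0.01],"yaw": 0},
    {"xyz": [0,0,0.025],"yaw": 0},
    {"xyz": [0,0,0.045],"yaw": 0},
    {"xyz": [0,-0.01,0.05],"yaw": 0},
    {"xyz": [0.002,-0.03,0.05],"yaw": 0},
    {"xyz": [0.005,-0.05,0.05],"yaw": 0},
    {"xyz": [0.005,-0.063,0.05],"yaw": 0},
    {"xyz": [0.005,-0.063,0.05],"yaw": 0}
  ],
  "jaw": 0.57
}}

```text
time_s: 10.43
tool_pos: [505.4, -162.0, 98.4]
orientation: [0.0, 0.677, 0.736, -0.0]
wrist_force: [0.5, 0.5, -0.1]
grip_width: 39.7
grip_force: 0.0
```

```bash
python3 - <<'E'
from h import *
stat();s=Cam("side")
s.crop("pics/s5.png",290,180,400,290,5.4)
h=cv2.cvtColor(s.img,cv2.COLOR_BGR2HSV); m=cv2.inRange(h,(108,120,40),(125,255,255));m[:190]=0;m[270:]=0;m[:,:320]=0
n,_,st,ce=cv2.connectedComponentsWithStats(m);i=1+st[1:,4].argmax();print(st[i],ce[i])
for x in(494,507):
 for y in(-111,-82):
  for z in (16,42): print(x,y,z,s.proj([x,y,z]).round(1))
E
```

```text
{'time_s': 10.43, 'tool_pos': [505.42, -162.05, 98.37], 'orientation': [0.0, 0.68, 0.74, -0.0], 'wrist_force': [0.48, 0.53, -0.06], 'grip_force': 0.0, 'grip_width': 39.67}
[341 235   8  13  89] [344.20224719 241.39325843]
494 -111 16 [345.9 242.1]
494 -111 42 [346.7 232.2]
494 -82 16 [348.  250.6]
494 -82 42 [348.9 240.5]
507 -111 16 [339.8 242.3]
507 -111 42 [340.6 232.3]
507 -82 16 [341.7 250.8]
507 -82 42 [342.5 240.7]
```

View pics/s5.png

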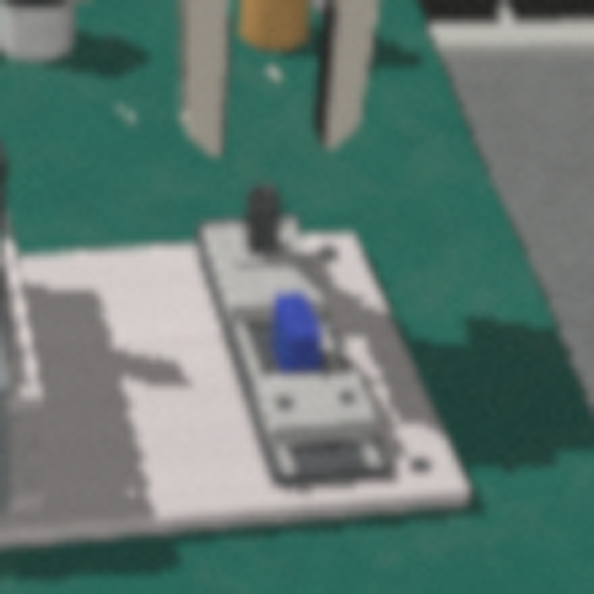

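The relay stands upright between the jaws, broad face towards the light box, at crop (297,332). Next I'll grip the post again and push the jaw shut.

Request:
{"name": "apply_moves", "arguments": {
  "deltas": [
    {"xyz": [0,0,-0.012],"yaw": 0},
    {"xyz": [0,0,-0.026],"yaw": 0},
    {"xyz": [0,0,-0.038],"yaw": 0},
    {"xyz": [0,0,-0.048],"yaw": 0},
    {"xyz": [0,0,-0.048],"yaw": 0},
    {"xyz": [0,0,-0.048],"yaw": 0}
  ]
}}

```text
time_s: 10.98
tool_pos: [505.3, -159.4, 49.8]
orientation: [-0.001, 0.676, 0.737, -0.0]
wrist_force: [0.1, -0.0, 0.5]
grip_width: 40.1
grip_force: 0.0
```

Request:
{"name": "apply_moves", "arguments": {
  "deltas": [
    {"xyz": [0,0,0],"yaw": 0},
    {"xyz": [0,0,0],"yaw": 0},
    {"xyz": [0,0,0],"yaw": 0},
    {"xyz": [0,0,0],"yaw": 0},
    {"xyz": [0,0,0],"yaw": 0}
  ],
  "jaw": 1,
  "newtons": 20
}}

```text
time_s: 11.4
tool_pos: [505.8, -159.9, 50.8]
orientation: [0.0, 0.676, 0.737, 0.0]
wrist_force: [4.9, 0.0, -0.2]
grip_width: 11.9
grip_force: 20.0
```

Request:
{"name": "apply_moves", "arguments": {
  "deltas": [
    {"xyz": [-0.0002,0.002,0],"yaw": 0},
    {"xyz": [-0.0004,0.004,0],"yaw": 0},
    {"xyz": [-0.0005,0.006,0],"yaw": 0},
    {"xyz": [-0.0007,0.008,0],"yaw": 0},
    {"xyz": [-0.0008,0.01,0],"yaw": 0},
    {"xyz": [-0.001,0.012,0],"yaw": 0},
    {"xyz": [-0.0012,0.0135,0],"yaw": 0},
    {"xyz": [-0.0013,0.0145,0],"yaw": 0},
    {"xyz": [-0.0013,0.015,0],"yaw": 0},
    {"xyz": [-0.0013,0.015,0],"yaw": 0}
  ]
}}

```text
time_s: 12.23
tool_pos: [504.5, -144.7, 50.8]
orientation: [0.0, 0.676, 0.737, 0.0]
wrist_force: [3.7, -2.9, 6.2]
grip_width: 11.6
grip_force: 20.0
```

Request:
{"name": "apply_moves", "arguments": {
  "deltas": [
    {"xyz": [-0.0001,0.0005,0],"yaw": 0},
    {"xyz": [-0.0001,0.001,0],"yaw": 0},
    {"xyz": [-0.0001,0.001,0],"yaw": 0}
  ]
}}

```text
time_s: 12.48
tool_pos: [504.4, -143.8, 50.7]
orientation: [0.0, 0.676, 0.737, 0.0]
wrist_force: [2.7, -4.2, 6.0]
grip_width: 11.5
grip_force: 20.0
```

Request:
{"name": "apply_moves", "arguments": {
  "deltas": [
    {"xyz": [-0.0001,0.0005,0],"yaw": 0},
    {"xyz": [-0.0001,0.001,0],"yaw": 0},
    {"xyz": [-0.0001,0.001,0],"yaw": 0}
  ]
}}

```text
time_s: 12.73
tool_pos: [504.4, -143.1, 50.8]
orientation: [0.001, 0.676, 0.737, -0.0]
wrist_force: [3.3, -7.6, 4.7]
grip_width: 12.0
grip_force: 20.0
```

Request:
{"name": "apply_moves", "arguments": {
  "deltas": [
    {"xyz": [-0.0001,0.0005,0],"yaw": 0},
    {"xyz": [-0.0001,0.001,0],"yaw": 0},
    {"xyz": [-0.0001,0.001,0],"yaw": 0}
  ]
}}

```text
time_s: 12.98
tool_pos: [504.4, -143.0, 50.8]
orientation: [0.001, 0.676, 0.737, -0.001]
wrist_force: [4.0, -15.3, 2.7]
grip_width: 12.0
grip_force: 20.0
```

Request:
{"name": "apply_moves", "arguments": {
  "deltas": [
    {"xyz": [0,0,0],"yaw": 0},
    {"xyz": [0,0,0],"yaw": 0},
    {"xyz": [0,0,0],"yaw": 0},
    {"xyz": [0,0,0],"yaw": 0},
    {"xyz": [0.001,0,0.015],"yaw": 0},
    {"xyz": [0.001,0,0.035],"yaw": 0},
    {"xyz": [0.001,0,0.06],"yaw": 0},
    {"xyz": [0.001,0,0.08],"yaw": 0},
    {"xyz": [0.001,-0.02,0.085],"yaw": 0},
    {"xyz": [0.001,-0.05,0.085],"yaw": 0},
    {"xyz": [0.001,-0.08,0.085],"yaw": 0},
    {"xyz": [0.001,-0.1,0.085],"yaw": 0},
    {"xyz": [0.001,-0.1,0.085],"yaw": 0}
  ],
  "jaw": 0.57
}}

```text
time_s: 14.07
tool_pos: [504.6, -244.5, 135.1]
orientation: [-0.0, 0.677, 0.736, -0.0]
wrist_force: [0.3, 0.1, 1.3]
grip_width: 40.0
grip_force: 0.0
```

```bash
python3 - <<'E'
from h import *
stat();t=Cam("top");s=Cam("side")
a=cv2.resize(t.img[132:260,205:305],None,fx=4,fy=4,interpolation=cv2.INTER_CUBIC)
b=cv2.resize(s.img[195:290,255:375],None,fx=3.2,fy=3.2,interpolation=cv2.INTER_CUBIC)
o=np.zeros((512,400+384,3),np.uint8);o[:,:400]=a;o[:b.shape[0],400:]=b;cv2.imwrite("pics/ts6.png",o)
for c in(t,s):
    h=cv2.cvtColor(c.img,cv2.COLOR_BGR2HSV); m=cv2.inRange(h,(108,120,40),(125,255,255))
    if c is t: m[:200]=0;m[:,300:]=0
    else: m[:230]=0;m[265:]=0
    n,_,st,ce=cv2.connectedComponentsWithStats(m);i=1+st[1:,4].argmax();print(st[i],ce[i],c.plane(*ce[i],42))
E
```

```text
{'time_s': 14.07, 'tool_pos': [504.62, -244.49, 135.09], 'orientation': [-0.0, 0.68, 0.74, -0.0], 'wrist_force': [0.27, 0.09, 1.3], 'grip_force': 0.0, 'grip_width': 39.97}Traceback (most recent call last):
  File "<stdin>", line 10, in <module>
ValueError: attempt to get argmax of an empty sequence
```

View pics/ts6.png

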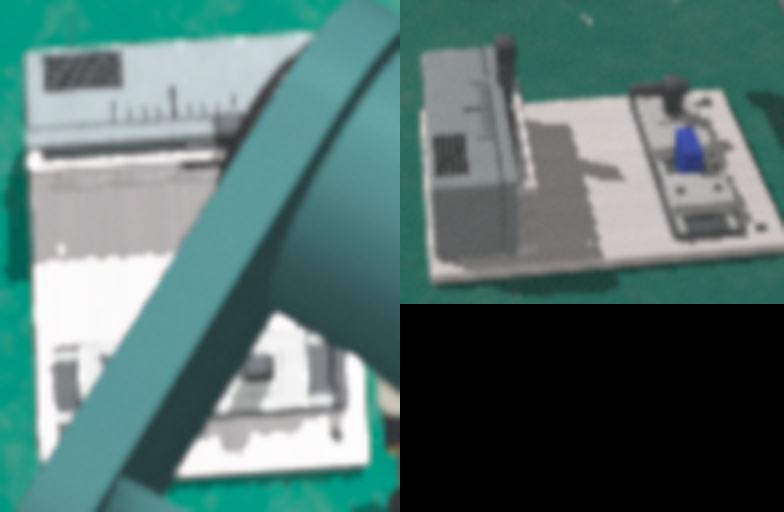

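The relay stands upright and clamped at side-inset (690,148). The jaw post is at (675,90) and the shutter is still shut. Now for the shutter post.

Request:
{"name": "apply_moves", "arguments": {
  "deltas": [
    {"xyz": [0.02,0.02,0],"yaw": 0},
    {"xyz": [0.045,0.045,0],"yaw": 0},
    {"xyz": [0.07,0.07,0],"yaw": 0},
    {"xyz": [0.09,0.09,0],"yaw": 0},
    {"xyz": [0.105,0.105,0],"yaw": 0},
    {"xyz": [0.111,0.1125,0],"yaw": 0},
    {"xyz": [0.111,0.1125,0],"yaw": 0},
    {"xyz": [0.111,0.1125,0],"yaw": 0}
  ]
}}

```text
time_s: 14.83
tool_pos: [615.5, -128.9, 135.2]
orientation: [-0.0, 0.675, 0.737, -0.0]
wrist_force: [-0.1, -0.1, -0.5]
grip_width: 40.3
grip_force: 0.0
```

```bash
python3 - <<'E'
from h import *
stat();t=Cam("top");s=Cam("side")
s.crop("pics/s7.png",250,170,370,290,5)
for c in(t,s):
    h=cv2.cvtColor(c.img,cv2.COLOR_BGR2HSV); m=cv2.inRange(h,(108,120,40),(125,255,255))
    if c is t: m[:200]=0;m[:,300:]=0
    else: m[:230]=0;m[265:]=0
    n,_,st,ce=cv2.connectedComponentsWithStats(m)
    if n>1:i=1+st[1:,4].argmax();print(st[i],ce[i],c.plane(*ce[i],42))
E
```

```text
{'time_s': 14.83, 'tool_pos': [615.53, -128.88, 135.24], 'orientation': [-0.0, 0.68, 0.74, -0.0], 'wrist_force': [-0.07, -0.08, -0.46], 'grip_force': 0.0, 'grip_width': 40.33}
[341 236   8  13  73] [344.56164384 242.42465753] [503.75995406 -75.90660506  42.        ]
```

View pics/s7.png

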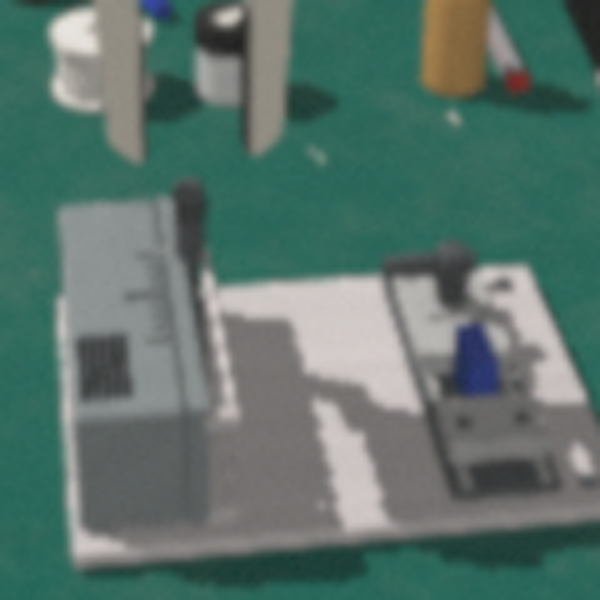

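The fingers straddle the shutter post: mid at crop (195,157), post top at (190,188). I'll descend and grip it.

Request:
{"name": "apply_moves", "arguments": {
  "deltas": [
    {"xyz": [0,0,-0.01],"yaw": 0},
    {"xyz": [0,0,-0.022],"yaw": 0},
    {"xyz": [0,0,-0.034],"yaw": 0},
    {"xyz": [0,0,-0.042],"yaw": 0},
    {"xyz": [0,0,-0.045],"yaw": 0},
    {"xyz": [0,0,-0.045],"yaw": 0},
    {"xyz": [0,0,-0.045],"yaw": 0}
  ]
}}

```text
time_s: 15.52
tool_pos: [616.0, -129.4, 90.4]
orientation: [-0.0, 0.676, 0.737, -0.0]
wrist_force: [-0.1, -1.0, -0.0]
grip_width: 39.9
grip_force: 0.0
```

Request:
{"name": "apply_moves", "arguments": {
  "deltas": [
    {"xyz": [0,0,0],"yaw": 0},
    {"xyz": [0,0,0],"yaw": 0},
    {"xyz": [0,0,0],"yaw": 0},
    {"xyz": [0,0,0],"yaw": 0},
    {"xyz": [0,0,0],"yaw": 0},
    {"xyz": [0,0,0],"yaw": 0}
  ],
  "jaw": 1,
  "newtons": 40
}}

```text
time_s: 16.02
tool_pos: [617.3, -129.2, 90.8]
orientation: [0.001, 0.676, 0.737, 0.001]
wrist_force: [13.1, 0.2, -5.4]
grip_width: 12.2
grip_force: 40.0
```

```bash
python3 -c "
from h import *
stat()"
```

```text
{'time_s': 16.02, 'tool_pos': [617.3, -129.25, 90.84], 'orientation': [0.0, 0.68, 0.74, 0.0], 'wrist_force': [13.06, 0.15, -5.45], 'grip_force': 39.99, 'grip_width': 12.17}
```

Request:
{"name": "apply_moves", "arguments": {
  "deltas": [
    {"xyz": [0.0014,0,0],"yaw": 0},
    {"xyz": [0.0013,0.002,0],"yaw": 0},
    {"xyz": [0.001,0.005,0],"yaw": 0},
    {"xyz": [0.0006,0.009,0],"yaw": 0},
    {"xyz": [0.0003,0.013,0],"yaw": 0},
    {"xyz": [0,0.017,0],"yaw": 0},
    {"xyz": [-0.0004,0.021,0],"yaw": 0},
    {"xyz": [-0.0007,0.025,0],"yaw": 0},
    {"xyz": [-0.001,0.028,0],"yaw": 0},
    {"xyz": [-0.0012,0.03,0],"yaw": 0},
    {"xyz": [-0.0012,0.03,0],"yaw": 0},
    {"xyz": [-0.0012,0.03,0],"yaw": 0},
    {"xyz": [-0.0012,0.03,0],"yaw": 0}
  ]
}}

```text
time_s: 17.1
tool_pos: [615.1, -99.6, 90.8]
orientation: [0.001, 0.676, 0.737, -0.0]
wrist_force: [3.4, -7.2, 1.2]
grip_width: 11.9
grip_force: 40.0
```

```bash
python3 - <<'E'
from h import *
stat();s=Cam("side");stat()
h=cv2.cvtColor(s.img,cv2.COLOR_BGR2HSV); m=cv2.inRange(h,(108,120,40),(125,255,255));m[:230]=0;m[265:]=0
n,_,st,ce=cv2.connectedComponentsWithStats(m);print(st[1:],ce[1:])
a=cv2.resize(s.img[150:270,240:370],None,fx=4.5,fy=4.5,interpolation=cv2.INTER_CUBIC);cv2.imwrite("pics/s8.png",a)
E
```

```text
{'time_s': 17.1, 'tool_pos': [615.07, -99.6, 90.83], 'orientation': [0.0, 0.68, 0.74, -0.0], 'wrist_force': [3.37, -7.23, 1.23], 'grip_force': 40.0, 'grip_width': 11.91}
{'time_s': 17.15, 'tool_pos': [615.06, -99.62, 90.81], 'orientation': [0.0, 0.68, 0.74, -0.0], 'wrist_force': [3.87, -7.69, 1.47], 'grip_force': 40.0, 'grip_width': 11.18}
[[341 235   8  14  79]] [[344.40506329 242.03797468]]
```

Request:
{"name": "apply_moves", "arguments": {
  "deltas": [
    {"xyz": [0,0.0002,0],"yaw": 0},
    {"xyz": [0,0.0003,0],"yaw": 0},
    {"xyz": [0,0.0003,0],"yaw": 0},
    {"xyz": [0,0.0003,0],"yaw": 0},
    {"xyz": [0,0.0003,0],"yaw": 0},
    {"xyz": [0,0.0003,0],"yaw": 0},
    {"xyz": [0,0.0003,0],"yaw": 0},
    {"xyz": [0,0.0003,0],"yaw": 0}
  ]
}}

```text
time_s: 17.82
tool_pos: [615.0, -99.4, 90.8]
orientation: [0.001, 0.676, 0.737, -0.0]
wrist_force: [2.9, -7.1, 2.4]
grip_width: 11.9
grip_force: 40.0
```

```bash
python3 - <<'E'
from h import *
stat();s=Cam("side")
st=env.sense();p=np.array(st["tool_pos"])
# relay upright check + edges of the post rows at the pointer: dark column above the roof
g=cv2.cvtColor(s.img,cv2.COLOR_BGR2GRAY)
d=np.array([-.085,.9965,0])
for k in(-30,0): print(k,s.proj([617.4,-129.3,70]+d*(30+k)).round(1))
print(g[205:240,282:300])
E
```

```text
{'time_s': 17.82, 'tool_pos': [615.02, -99.36, 90.77], 'orientation': [0.0, 0.68, 0.74, -0.0], 'wrist_force': [2.92, -7.13, 2.36], 'grip_force': 40.0, 'grip_width': 11.94}
-30 [287.6 217.5]
0 [289.  225.6]
[[147 145 144 126  90  85  89  87  87  79  68 103 137 147 147 147 146 146]
 [146 147 143 125  90  85  88  88  85  79  69 101 138 146 147 147 146 144]
 [148 148 143 124  90  85  89  89  88  78  69 101 136 146 145 147 146 147]
 [146 147 145 125  92  86  89  90  88  78  71 102 137 147 147 146 147 144]
 [145 145 144 127 100 101 106 100  91  78  70 102 135 145 147 146 148 144]
 [147 147 143 133 120 138 148 133 101  79  70 101 137 147 148 147 146 147]
 [147 148 143 135 132 161 176 160 114  79  70 101 138 146 147 146 147 146]
 [148 146 144 130 121 145 161 153 108  76  70 102 137 147 147 148 146 146]
 [147 146 143 127 104 108 118 119  89  67  68 101 137 145 146 146 147 146]
 [148 146 143 126  89  75  76  76  65  57  67 101 138 147 146 146 146 145]
 [147 147 143 127  86  64  63  62  60  56  66 101 137 146 148 146 147 143]
 [146 147 143 125  86  67  65  64  61  59  67 102 137 146 147 146 147
[... 1031 characters left out ...]
195 206 209 209 207 209]
 [103  87  82  86  89  82  70  63  75  95 119 147 179 196 201 203 205 208]
 [108  85  80  87  84  84  74  63  74  95 114 127 149 170 176 179 187 199]
 [106  84  82  86  88  85  79  65  71  91 110 117 124 132 137 138 151 171]
 [109  87  82  85  87  85  78  67  66  85 108 118 116 119 120 120 126 133]
 [105  86  82  83  85  86  80  68  65  83 108 118 120 120 120 120 121 123]
 [102  85  80  82  86  87  80  71  65  80 107 118 118 121 120 120 120 120]
 [100  83  81  82  84  86  83  72  66  79 100 113 119 117 119 120 120 120]
 [113  92  82  83  87  87  85  74  64  72  94 111 117 116 119 120 120 121]
 [134 113  91  82  85  87  86  80  67  74  92 109 117 118 120 122 122 121]]
```

Travel along the station's y reads 30.0 mm from rest, at a spring force of about 7.3 N (7.5 N expected), and it is steady. I'll hand the job in now.

```bash
python3 -c "
from workcell import env
print(env.close_job())"
```

```text
the job is handed in; nothing more can be done
None
```

The job is handed in. The relay was turned a quarter turn and clamped by its ends in the shut vice (jaw about 15 mm). The shutter is gripped and held at about 30 mm of travel, judged from tool travel and spring force because I had no picture left to check the pointer against the mark.

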